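# Slide the loaded cutting board out over the end of its stand

## Task

Push the cutting board, with the jam jar standing on it, along the low wooden stand it lies on until its slotted end sticks out 5 cm past the stand's right-hand end, with the board's short side parallel to that end, so that a hand can reach under it and take it by the slot. Push it with the fingertips only: do not grip or lift the board, do not touch the jar, which must stay standing on the board, and do not disturb the other things on the worktop.

Things in the scene. Friction and masses are not known exactly. Their poses are not given: they have to be found in the camera images.
- stand: low light-wood stand (worktop riser), fixed to the worktop, its flat top 180 mm (its x) by 280 mm (its y), 60 mm above the worktop, on two inset side panels. Origin under its middle, on the worktop; x away from the robot, y along its length to the robot's left, z up; turned by up to 0.25 rad
- stand_end (a point): middle of the upper edge of the stand's right-hand end (140 mm from the stand's middle along -y, 60 mm high), with the axes of the stand: x runs along the straight end edge, -y points outward past the end
- board: thin flat plastic cutting board, 290 x 212 x 8 mm, with a grip slot near one short end, lying flat and loose on the stand (underside 60 mm above the worktop), its length along the stand within 0.15 rad, slotted end to the robot's right; 0.42 kg (varies by a quarter), friction about 0.6. Origin: middle of its underside; x along the length toward the slotted end, y across it away from the robot, z up
- board_slot_end (a point): middle of the board's short side at the slotted end, half-way up the 8 mm thickness; this side has to stick out past the stand's end
- board_plain_end (a point): middle of the board's other short side (290 mm from the first, to the robot's left), half-way up the 8 mm thickness; the space to the left of it is free, and it can be pushed there
- jar_center (a point): centre, half-way up, of the jam jar: a closed glass jar 63 mm across and 104 mm high, about 0.42 kg (0.3 to 0.5), loose, standing upright on the board between its middle and 50 mm toward the slotted end; its top is 172 mm above the worktop
- mug: ceramic mug, 85 mm across, 111 mm with its handle, 86 mm high, to the left of the stand; origin at the middle of its underside; to be left alone
- salt: round shaker, 63 mm across, 80 mm high, at the front left; origin at the middle of its underside; to be left alone
- spice_left: spice jar, 42 mm across, 106 mm high, at the back left; origin at the middle of its underside; to be left alone
- spice_mid: spice jar, 46 mm across, 105 mm high, at the back left; origin at the middle of its underside; to be left alone
- spice_right: spice jar, 47 mm across, 97 mm high, in the back right corner of the worktop; origin at the middle of its underside; to be left alone
There are look-alikes about, which are no part of the job. What is shaped like the part that bears jar_center but orange is not meant.

How it is judged (in metres and radians):
At the end, for the whole second after the job is handed in: The middle of the board's slotted short side sticks out 50 mm (within 15 mm) past the stand's right-hand end, the board is square to that end within 0.1 rad and lies flat and at rest on the stand, and the jar stands upright on it (y of board_slot_end in the frame of stand_end between -0.065 and -0.035 m and angle between the x axis of board and the y axis of stand_end, either way round below 0.1 rad and height (world z) of board between 0.056 and 0.066 m and angle between board's own z axis and vertical below 0.03 rad and linear speed of board below 0.01 m/s and angle between jar_center's own z axis and vertical below 0.1 rad and z of jar_center in the frame of board between 0.054 and 0.066 m); the robot touches nothing.
It fails at once if the board is lifted or tipped (more than 12 mm or 0.1 rad) (height (world z) of board above 0.072 m or height (world z) of board below 0.045 m or angle between board's own z axis and vertical above 0.1 rad).
It fails at once if the robot touches the jar (contact force between any of the fingers, the arm and jar above 0.5 N).
It fails at once if the jar falls over or leaves the board (angle between jar_center's own z axis and vertical above 0.35 rad or z of jar_center in the frame of board above 0.075 m or z of jar_center in the frame of board below 0.045 m).
It fails at once if another thing on the worktop is shifted by more than 15 mm (distance of any of mug, salt, spice_left, spice_mid, spice_right from where it was at the start of the episode above 0.015 m).
It also fails if it takes over 35 s, if anything falls off the work surface, if the arm or the gripper's body presses on something with over 40 N, if the wrist force passes 120 N, or if a joint passes its speed limit or range.

## Robot

A 6-joint arm with a two-finger parallel gripper is mounted at the origin on a cart in front of the work surface, level with it; the furniture and walls round the work are solid. World frame = base frame: x ahead of the robot, y to its left, z up, the work surface at z = 0. Lengths are in mm, angles in degrees, forces in N, time in s.
With the tool pointing down it reaches from about 300 to 850 mm from the base axis. Payload 4.2 kg.
Tool frame: the origin (TCP) lies at the very end of the fingers, on their centre line; the grasp point (between the pads) lies 19 mm behind it (env.grasp_offset is the distance from the TCP to the grasp point, in mm); z points along the fingers, y is the line along which they close (so a half turn about z gives the same grasp; the last joint's range is limited). The gripper opens to 91 mm and grips with 3 to 60 N. Pads are 32 mm wide; open, the fingers measure 118 mm over their backs; the gripper's body (76 mm by 178 mm) begins 60 mm behind the grasp point.
Start: joints at [-68.698, 18.312, 89.639, -0, 72.044, -1.146], TCP at [219.57, -531.444, 213.976] pointing down, gripper open.
Joint ranges: [-177.97, 177.97], [-48.28, 115.42], [12.27, 149.76], [-77.06, 257.06], [2.81, 150.46], [-146.56, 146.56]. Speed limits (degrees/s): [147.25, 147.25, 180, 180, 180, 180].

## Interface

Orientations are given as [roll, pitch, yaw] about the fixed x, y, z axes, in that order (R = Rz(yaw) Ry(pitch) Rx(roll)).
In Python, from workcell import env, eyes gives the robot as it stands.
- The arm moves only by the tool send_rows, never from a script. Its arguments are lists of equal length, an entry for each row: "grip": the opening, from -1 (shut) to 1 (fully open), so that 0 is half open; "xyz": the shift along the world's x, y, z in m, a list of three; "yaw": the turn about the world's z in degrees. A call has 1 to 8 rows; each row is the pose to reach, as a shift and turn from the pose commanded when the call began; what a row does not reach only later rows make up. A row lasts 1/12 s, in which the tool goes at most 41.7 mm and 7.16 degrees, less where a joint would pass 70% of its speed; a pose out of reach is approached as far as the arm can. A call with a gripper value outside its range is refused whole. The fingers move at their own pace and stop on an object; "grip_force" is the grip in N (left out, the last holds). Time passes only in rows, so rows that repeat a pose let the fingers close. It gives the time, the measured TCP pose, the force, the opening and the grip force at its end, in the units of the state.
- env.state(): the state, without advancing time (a new reading comes with each control period).
- eyes.grab_frame(name): name is "scene" or "side" or "wrist"; returns a dict with "frame" (384x512x3 uint8, red, green, blue), "fx", "fy", "cx", "cy" (pixels), "D" ([k1, k2, p1, p2, k3] as OpenCV has them; the pictures are not rectified), "pose" (4x4, takes a point from camera to world coordinates). Camera axes: x right, y down, z forward; pixel columns grow to the right and rows downward; lengths in mm; the calibration is good to about 2 mm. A picture is of the moment at which its call begins. There is no depth.
- env.job_done(): hands the job in; it is judged then, once.
The state is a dict: "time_s": time; "qpos": joint angles; "qvel": joint speeds; "effort": joint torques, N m; "ee_pos": TCP position; "ee_rot": TCP orientation; "force": force on the tool from outside, world axes, zero at the start; "torque": the same for the moment, N m; "gripper_width": finger opening in mm; "gripper_force": force on a finger pad.
Only numpy, scipy, OpenCV 4.12 (cv2) and the standard library are available. Lean on these libraries where they do the work, as an engineer would, in place of code of your own. Each camera call takes 0.05 s, during which the arm holds its last target. There are 200 camera calls.

## Working session

There is one attempt and no reset: what is moved stays moved. The work goes in short steps, Python scripts to look and compute and a tool call to move; the robot and the scene stay as the last step left them, time stands still between calls to the robot, and variables do not carry over. Pictures are saved under pics/ and viewed, at most 10 in all, crops included, and the job is handed in when it is done.

Besides the shell and the picture viewer there is one more tool, called after "Call:" as a command line: name --pt "numbers of a row" for each row, then --argument value for the rest. send_rows: Moves the arm, as the interface text tells. Its arguments: {"type":"object","properties":{"grip":{"type":"array"},"xyz":{"type":"array"},"yaw":{"type":"array"},"grip_force":{"type":"number"}},"required":["grip","xyz","yaw"]}

```bash
mkdir -p pics; cat > h.py <<'E'
import numpy as np, cv2
from workcell import env, eyes
def K(f): return np.array([[f['fx'],0,f['cx']],[0,f['fy'],f['cy']],[0,0,1.]])
def ray(f,uv):
    p=cv2.undistortPoints(np.array(uv,float).reshape(-1,1,2),K(f),np.array(f['D'],float)).reshape(-1,2)
    d=np.c_[p,np.ones(len(p))]@f['pose'][:3,:3].T
    return f['pose'][:3,3],d
def plane(f,uv,z):
    o,d=ray(f,uv); return o+d*((z-o[2])/d[:,2:3])
def proj(f,P):
    T=np.linalg.inv(f['pose']); r=cv2.Rodrigues(T[:3,:3])[0]
    return cv2.projectPoints(np.array(P,float).reshape(-1,1,3),r,T[:3,3],K(f),np.array(f['D'],float))[0].reshape(-1,2)
E
python3 - <<'E'
from h import *
import pickle
fs={n:eyes.grab_frame(n) for n in('scene','side','wrist')}
pickle.dump(fs,open('f0.pkl','wb'))
a=[cv2.cvtColor(fs[n]['frame'],cv2.COLOR_RGB2BGR) for n in fs]
cv2.imwrite('pics/a.png',cv2.resize(a[0],(800,600),interpolation=cv2.INTER_CUBIC))
cv2.imwrite('pics/b.png',cv2.resize(a[1],(800,600),interpolation=cv2.INTER_CUBIC))
for n in fs: print(n,fs[n]['pose'].round(2).tolist(),fs[n]['fx'])
print(env.state())
E
```

```text
scene [[-0.48, -0.48, 0.73, -319.74], [-0.88, 0.26, -0.41, 507.38], [0.0, -0.84, -0.55, 738.05], [0.0, 0.0, 0.0, 1.0]] 418.1370245179172
side [[-1.0, 0.02, -0.01, 578.8], [0.03, 0.66, -0.75, 893.64], [-0.01, -0.75, -0.66, 840.91], [0.0, 0.0, 0.0, 1.0]] 363.74801412287496
wrist [[0.38, -0.9, -0.23, 280.98], [-0.92, -0.37, -0.09, -504.75], [-0.0, 0.24, -0.97, 385.43], [0.0, 0.0, 0.0, 1.0]] 304.56962613700813
{'time_s': 0.15, 'qpos': array([-6.86978244e+01,  1.83426191e+01,  8.96897410e+01,  1.71174816e-04,
        7.20426232e+01, -1.14569656e+00]), 'qvel': array([-0.0235741 , -0.03053928, -0.23605221,  0.04791515, -0.01830853,
       -0.1862556 ]), 'effort': array([-8.28238335e-04, -4.12775588e+01, -2.32155329e+01,  7.27556250e-02,
        4.34144307e-02, -9.03663840e-05]), 'ee_pos': array([ 219.42925967, -531.08573614,  213.32362941]), 'ee_rot': array([-1.79925035e+02, -1.66201256e-03,  2.24478182e+01]), 'force': array([-0.25135306,  0.52001311, -0.26807768]), 'torque': array([0.00775804, 0.01839803, 0.04358039]), 'gripper_force': 0.0, 'gripper_width': 91.23387821735864}
```

View pics/a.png

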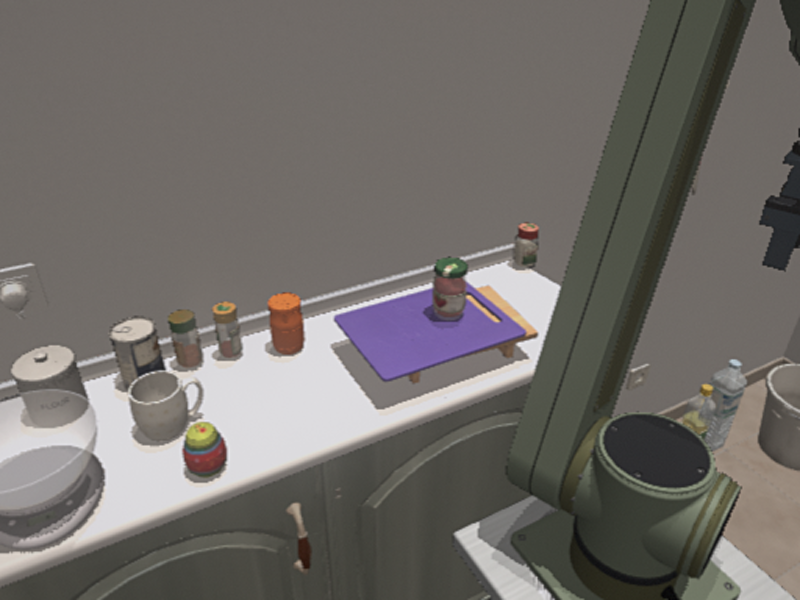

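View pics/b.png

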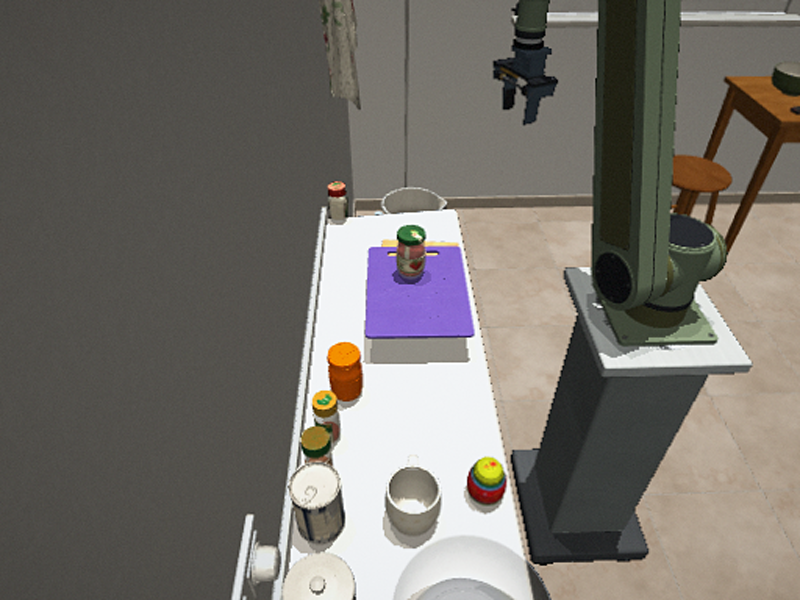

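The scene view shows the purple board with the green-lidded jar (450,288) on it, and the wood stand showing at the right (505,310). The orange jar (286,323 in scene, 345,370 in side) is the look-alike: it is orange and off the board. The jar meant is the green-lidded one at scene (450,288) and side (411,253). In the side view the board spans (367-473, 247-337), with a thin strip of wood behind it at y≈243.

```bash
cat >> h.py <<'E'
def masks(f):
    h=cv2.cvtColor(f['frame'],cv2.COLOR_RGB2HSV)
    b=cv2.inRange(h,(118,70,40),(140,255,255)); w=cv2.inRange(h,(8,70,120),(24,255,255))
    return b,w
def big(m):
    c=cv2.findContours(m,cv2.RETR_EXTERNAL,cv2.CHAIN_APPROX_NONE)[0]
    return max(c,key=cv2.contourArea)[:,0].astype(float)
E
python3 - <<'E'
from h import *
import pickle
fs=pickle.load(open('f0.pkl','rb'))
for n in('scene','side'):
    f=fs[n];b,w=masks(f); c=big(b)
    P=plane(f,c,68)[:,:2].astype(np.float32); r=cv2.minAreaRect(P); print(n,'board rect',r,cv2.boxPoints(r).round(1).tolist())
    k,l,st,ce=cv2.connectedComponentsWithStats(w)
    for i in range(1,k):
        if st[i,4]>15:print(' wood',st[i],plane(f,ce[i],60).round(0).tolist())
# crops
A=cv2.cvtColor(fs['scene']['frame'][130:280,200:360],cv2.COLOR_RGB2BGR);B=cv2.cvtColor(fs['side']['frame'][130:230,200:340],cv2.COLOR_RGB2BGR)
A=cv2.resize(A,(400,375),interpolation=cv2.INTER_CUBIC)
B=cv2.resize(B,(400,286),interpolation=cv2.INTER_CUBIC)
C=np.zeros((375,800,3),np.uint8);C[:,:400]=A;C[:286,400:]=B
cv2.imwrite('pics/c.png',C)
E
```

```text
scene board rect ((507.9322204589844, -15.76300048828125), (288.2467041015625, 213.82789611816406), 89.07434844970703) [[398.70001220703125, -158.10000610351562], [612.5, -161.60000610351562], [617.2000122070312, 126.5999984741211], [403.3999938964844, 130.10000610351562]]
 wood [305 183  39  33 248] [[494.0, -181.0, 60.0]]
 wood [171 187  23  34 464] [[676.0, 195.0, 60.0]]
 wood [298 189  22  17  68] [[517.0, -141.0, 60.0]]
 wood [136 193  15   8  74] [[754.0, 290.0, 60.0]]
 wood [108 199  15   8  84] [[764.0, 370.0, 60.0]]
 wood [179 222  10   3  19] [[573.0, 231.0, 60.0]]
 wood [449 246   8   8  33] [[148.0, -322.0, 60.0]]
 wood [125 272   8   6  22] [[446.0, 415.0, 60.0]]
side board rect ((510.9298095703125, -14.104522705078125), (291.74432373046875, 210.83790588378906), 88.77193450927734) [[402.3999938964844, -157.6999969482422], [613.2000122070312, -162.1999969482422], [619.5, 129.5], [408.70001220703125, 134.0]]
 wood [466  48  46  30 602] [[-786.0, -1025.0, 60.0]]
 wood [431  99  22  20 208] [[-290.0, -508.0, 60.0]]
 wood [455 109  12   5  29] [[-357.0, -481.0, 60.0]]
 wood [209 116  12   5  34] [[703.0, -455.0, 60.0]]
 wood [244 153  11   5  43] [[564.0, -188.0, 60.0]]
 wood [270 154   8   4  19] [[478.0, -183.0, 60.0]]
 wood [200 219  32  44 722] [[662.0, 210.0, 60.0]]
 wood [193 273  18  14 183] [[698.0, 346.0, 60.0]]
 wood [197 292  14   4  27] [[689.0, 388.0, 60.0]]
 wood [310 295   8   5  19] [[419.0, 405.0, 60.0]]
```

View pics/c.png

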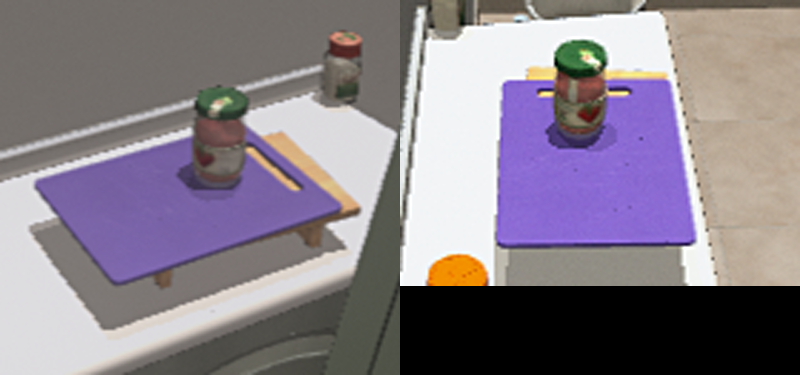

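The crop confirms it: the green-lidded jar stands on the board near the slot, and the wood of the stand shows past the board's slotted end. Its outer edge runs from (310,183) to (343,213) in scene and from (244,153) to (293,155) in side. Next I fit that edge and the jar.

```bash
python3 - <<'E'
from h import *
import pickle
fs=pickle.load(open('f0.pkl','rb'))
from numpy.linalg import lstsq
def fit(P): 
    for _ in range(4):
        v=cv2.fitLine(P[:,:2].astype(np.float32),cv2.DIST_HUBER,0,.01,.01).ravel()
        r=abs((P[:,0]-v[2])*v[1]-(P[:,1]-v[3])*v[0]); P=P[r<max(2,2*r.std())]
    return v,len(P),r.mean()
for n in('scene','side'):
    f=fs[n];h=cv2.cvtColor(f['frame'],cv2.COLOR_RGB2HSV)
    w=(h[...,0]>6)&(h[...,0]<28)&(h[...,1]>85)
    if n=='side': 
        w[:150]=0;w[162:]=0
        pts=[(u,np.where(w[:,u])[0].min()-.5) for u in range(247,291) if w[:,u].any()]
    else: 
        w[:180]=0;w[:,:305]=0;w[:,345:]=0;w[216:]=0
        pts=[(np.where(w[v])[0].max()+.5,v) for v in range(186,208) if w[v].any()]
    P=plane(f,pts,60); v,k,r=fit(P)
    print(n,'edge angle of x axis deg',np.degrees(np.arctan2(v[1],v[0])),'y at x=510:',v[3]+(510-v[2])*v[1]/v[0],k,r, P[[0,-1]].round(1).tolist())
    g=cv2.inRange(h,(45,80,20),(85,255,160));g[:, :200]=0; g[:120]=0; g[200:]=0
    g[:,345:]=0
    c=big(g);(cx,cy),rad=cv2.minEnclosingCircle(c.astype(np.float32)); print(' lid',cx,cy,rad, plane(f,[(cx,cy)],165).round(1))
    print(' bases', proj(f,[[510,131,64]]))
# heights: triangulate board corners
B={}
for n in('scene','side'):
    f=fs[n];c=big(masks(f)[0]);P=plane(f,c,68)[:,:2].astype(np.float32);b=cv2.boxPoints(cv2.minAreaRect(P))
    B[n]=(f['pose'][:3,3],np.c_[b,np.full(4,68)]-f['pose'][:3,3])
for i in range(4):
    (o1,d1),(o2,d2)=[(o,d[i]) for o,d in B.values()]
    s=lstsq(np.c_[d1,-d2],o2-o1,rcond=None)[0]; p=(o1+d1*s[0]+o2+d2*s[1])/2; print('corner',p.round(1))
E
```

```text
scene edge angle of x axis deg -5.510882 y at x=510: -192.55121 22 0.6696330817748064 [[557.8, -197.1, 60.0], [433.1, -184.4, 60.0]]
 lid 285.5 169.0 2.6926822662353516 [[536.9 -68.  165. ]]
 bases [[226.91089037 223.21434011]]
side edge angle of x axis deg -4.8361588 y at x=510: -194.64522 27 0.769462054552669 [[571.9, -199.6, 60.0], [414.8, -188.0, 60.0]]
 lid 262.5 150.0 8.732224464416504 [[522.7 -70.2 165. ]]
 bases [[269.53929746 216.61272194]]
corner [ 401.8 -161.1   65.3]
corner [ 613.2 -162.2   67.7]
corner [619.8 126.   65.5]
corner [407.7 128.3  63.3]
```

```bash
python3 - <<'E'
from h import *
import pickle
fs=pickle.load(open('f0.pkl','rb'))
s=512/800
for nm,a,b,z in(('orange',(286,352),(346,398),0),('orange top',(284,298),(345,350),104),('mug top',(158,381),(413,478),86),('mug handle',(202,393),(413,460),50),('salt top',(203,428),(488,466),80),('spice_mid top',(224,308),(325,398),105)):
    print(nm,plane(fs['scene'],[np.array(a)*s],z).round(0)[0,:2],plane(fs['side'],[np.array(b)*s],z).round(0)[0,:2])
E
```

```text
orange [641. 213.] [654. 219.]
orange top [662. 199.] [651. 195.]
mug top [554. 449.] [542. 441.]
mug handle [537. 390.] [539. 388.]
salt top [422. 414.] [427. 421.]
spice_mid top [680. 305.] [679. 302.]
```

Call:
send_rows --grip '[1,1,1,1,1,1,1,1]' --pt "0.01 0.02 0.03" --pt "0.025 0.055 0.05" --pt "0.04 0.09 0.06" --pt "0.055 0.125 0.06" --pt "0.07 0.16 0.06" --pt "0.085 0.195 0.06" --pt "0.1 0.23 0.06" --pt "0.115 0.265 0.06" --yaw '[3,6,10,14,18,22,26,30]'

```text
time_s: 0.82
ee_pos: [334.7, -264.6, 273.9]
ee_rot: [180.0, -0.0, 52.6]
force: [1.2, -0.1, 0.4]
gripper_width: 90.8
gripper_force: 0.0
```

Call:
send_rows --grip '[1,1,1,1,1,1,1,1]' --pt "0.015 0.038 0" --pt "0.03 0.076 0" --pt "0.045 0.114 0" --pt "0.06 0.152 0" --pt "0.075 0.19 0" --pt "0.09 0.228 0" --pt "0.105 0.264 0" --pt "0.12 0.3 0" --yaw '[4,8,12,16,20,24,28,32]'

```text
time_s: 1.48
ee_pos: [454.6, 35.6, 273.9]
ee_rot: [180.0, 0.0, 84.7]
force: [0.7, -0.1, -0.4]
gripper_width: 91.3
gripper_force: 0.0
```

Call:
send_rows --grip '[1,1,1,1,1,1,1,1]' --pt "0.018 0.036 0" --pt "0.036 0.072 0" --pt "0.052 0.104 0" --pt "0.064 0.13 0" --pt "0.07 0.146 0" --pt "0.07 0.146 0" --pt "0.07 0.146 0" --pt "0.07 0.146 0" --yaw '[2,4,4.4,4.4,4.4,4.4,4.4,4.4]'

```text
time_s: 2.15
ee_pos: [523.9, 178.4, 273.9]
ee_rot: [-180.0, 0.1, 88.8]
force: [0.5, -0.6, 0.1]
gripper_width: 91.3
gripper_force: 0.0
```

Call:
send_rows --grip '[1,1,1,1,1,1,1,1]' --pt "0 0 -0.035" --pt "0 0 -0.07" --pt "0 0 -0.105" --pt "0 0 -0.14" --pt "0 0 -0.165" --pt "0 0 -0.185" --pt "0 0 -0.2" --pt "0 0 -0.2" --yaw '[0,0,0,0,0,0,0,0]'

```text
time_s: 2.82
ee_pos: [521.9, 177.1, 71.4]
ee_rot: [-179.6, 0.1, 88.7]
force: [-0.6, 0.2, 0.0]
gripper_width: 91.2
gripper_force: 0.0
```

Call:
send_rows --grip '[1,1,1,1]' --pt "0 0 -0.006" --pt "0 0 -0.01" --pt "0 0 -0.01" --pt "0 0 -0.01" --yaw '[0,0,0,0]'

```text
time_s: 3.15
ee_pos: [525.0, 179.5, 64.8]
ee_rot: [179.9, -0.0, 88.8]
force: [0.4, 0.5, 0.3]
gripper_width: 91.2
gripper_force: 0.0
```

```bash
python3 - <<'E'
from h import *
print(env.state()['ee_pos'],env.state()['force'])
a=[cv2.cvtColor(eyes.grab_frame(n)['frame'],cv2.COLOR_RGB2BGR) for n in('scene','side')]
A=cv2.resize(a[0][130:280,190:350],(400,375),interpolation=cv2.INTER_CUBIC)
B=cv2.resize(a[1][120:270,200:360],(400,375),interpolation=cv2.INTER_CUBIC)
cv2.imwrite('pics/d.png',np.hstack([A,B]))
E
```

```text
[525.01339452 179.45057993  64.82723071] [0.44700457 0.52325283 0.32453128]
```

View pics/d.png

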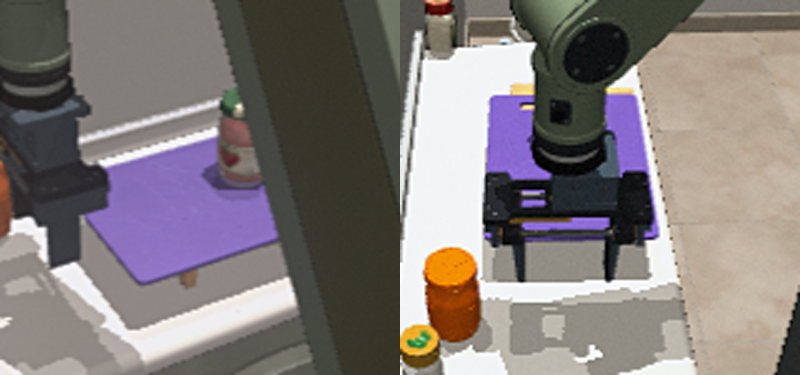

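The fingers are behind the plain end, level with the board's edge, and clear of the orange jar. Now I approach until contact.

Call:
send_rows --grip '[1,1,1,1,1,1,1,1]' --pt "0 -0.008 0" --pt "0 -0.016 0" --pt "0 -0.022 0" --pt "0 -0.025 0" --pt "0 -0.028 0" --pt "0 -0.03 0" --pt "0 -0.032 0" --pt "0 -0.034 0" --yaw '[0,0,0,0,0,0,0,0]'

```text
time_s: 3.92
ee_pos: [524.6, 145.4, 64.0]
ee_rot: [180.0, -0.0, 88.8]
force: [-0.5, -0.2, -0.6]
gripper_width: 91.2
gripper_force: 0.0
```

Call:
send_rows --grip '[1,1,1,1,1,1,1,1]' --pt "0 -0.001 0" --pt "0 -0.002 0" --pt "0 -0.003 0" --pt "0 -0.004 0" --pt "0 -0.005 0" --pt "0 -0.006 0" --pt "0 -0.007 0" --pt "0 -0.008 0" --yaw '[0,0,0,0,0,0,0,0]'

```text
time_s: 4.58
ee_pos: [524.6, 137.7, 64.0]
ee_rot: [180.0, -0.0, 88.8]
force: [-0.3, 4.1, -0.7]
gripper_width: 91.3
gripper_force: 2.3
```

Call:
send_rows --grip '[1,1,1,1,1,1,1,1]' --pt "0 -0.002 0" --pt "0 -0.004 0" --pt "-0.001 -0.0065 0" --pt "-0.001 -0.009 0" --pt "-0.001 -0.0115 0" --pt "-0.001 -0.014 0" --pt "-0.0015 -0.0165 0" --pt "-0.0015 -0.019 0" --yaw '[-0.2,-0.5,-0.8,-1.1,-1.4,-1.7,-2,-2.3]'

```text
time_s: 5.25
ee_pos: [523.1, 118.3, 64.0]
ee_rot: [180.0, -0.0, 86.5]
force: [2.0, 5.0, -0.9]
gripper_width: 91.2
gripper_force: 2.2
```

Call:
send_rows --grip '[1,1,1,1,1,1,1,1]' --pt "0 -0.0025 0" --pt "0 -0.005 0" --pt "-0.001 -0.0075 0" --pt "-0.001 -0.01 0" --pt "-0.001 -0.0125 0" --pt "-0.001 -0.015 0" --pt "-0.0015 -0.0175 0" --pt "-0.0015 -0.02 0" --yaw '[-0.3,-0.6,-0.9,-1.2,-1.5,-1.7,-1.8,-1.8]'

```text
time_s: 5.92
ee_pos: [521.5, 98.3, 64.0]
ee_rot: [180.0, -0.0, 84.7]
force: [1.0, 4.1, -0.7]
gripper_width: 91.1
gripper_force: 2.3
```

```bash
python3 - <<'E'
from h import *
print(env.state()['ee_pos'],env.state()['force'],env.state()['torque'])
a=[cv2.cvtColor(eyes.grab_frame(n)['frame'],cv2.COLOR_RGB2BGR) for n in('scene','side')]
A=cv2.resize(a[0][130:280,190:350],(400,375),interpolation=cv2.INTER_CUBIC)
B=cv2.resize(a[1][120:270,200:360],(400,375),interpolation=cv2.INTER_CUBIC)
cv2.imwrite('pics/e.png',np.hstack([A,B]))
E
```

```text
[521.49110321  98.34393447  63.97477082] [ 1.00892867  4.11685899 -0.74008035] [ 0.78327454 -0.33482687  0.26401053]
```

View pics/e.png

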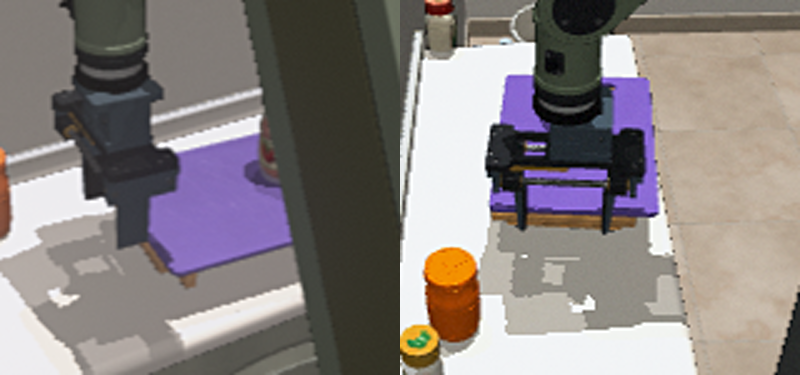

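The board has turned and slid, and the stand's left end now shows below its plain end (about (500-635,220) in the right half). Measuring the board from the side view.

```bash
cat > m.py <<'E'
from h import *
def edge(): # stand right end: mean of the two views, at x=510
    return np.array([510,-193.6]),np.radians(-5.2)
def board(name):
    f=eyes.grab_frame(name);b=masks(f)[0]
    b[:130]=0;b[260:]=0
    if name=='side': b[:,:200]=0;b[:,330:]=0
    b=cv2.morphologyEx(b,cv2.MORPH_OPEN,np.ones((2,2),np.uint8))
    uv=np.argwhere(b)[:,::-1].astype(float)
    h=cv2.convexHull(plane(f,uv,68)[:,:2].astype(np.float32))
    r=cv2.minAreaRect(h);q=cv2.boxPoints(r)
    q=q[np.argsort(q[:,1])]; s=q[:2].mean(0);p=q[2:].mean(0)
    d=(s-p)/np.linalg.norm(s-p); e,t=edge(); n=np.array([np.sin(t),-np.cos(t)])
    print(name,'size',np.round(r[1],1),'slot',s.round(1),'plain',p.round(1),'theta',np.degrees(np.arctan2(d[0],-d[1])).round(2),'overhang',((s-e)@n).round(1), 'overhang from plain',((p+290*d-e)@n).round(1))
    return f
E
python3 -c "
from m import *
board('side')"
```

```text
side size [291.3 210.2] slot [ 481.6 -199.6] plain [505.8  90.8] theta -4.75 overhang 8.5 overhang from plain 7.2
```

Call:
send_rows --grip '[1,1,1,1,1,1,1,1]' --pt "0 -0.0025 0" --pt "-0.0005 -0.005 0" --pt "-0.0005 -0.0075 0" --pt "-0.001 -0.01 0" --pt "-0.001 -0.0125 0" --pt "-0.0015 -0.015 0" --pt "-0.0015 -0.0175 0" --pt "-0.002 -0.02 0" --yaw '[0,0,0,0,0,0,0,0]'

```text
time_s: 6.73
ee_pos: [519.3, 78.5, 64.0]
ee_rot: [-180.0, -0.0, 84.7]
force: [0.5, 4.7, 0.8]
gripper_width: 91.2
gripper_force: 2.5
```

Call:
send_rows --grip '[1,1,1,1,1,1,1,1]' --pt "0 -0.0025 0" --pt "-0.0005 -0.005 0" --pt "-0.0005 -0.0075 0" --pt "-0.001 -0.01 0" --pt "-0.001 -0.0125 0" --pt "-0.0015 -0.015 0" --pt "-0.0015 -0.017 0" --pt "-0.002 -0.018 0" --yaw '[0,0,0,0,0,0,0,0]'

```text
time_s: 7.4
ee_pos: [517.3, 60.4, 64.0]
ee_rot: [-180.0, -0.0, 84.7]
force: [1.1, 5.1, -0.3]
gripper_width: 91.3
gripper_force: 2.5
```

```bash
python3 -c "
from m import *
board('side');print(env.state()['ee_pos'],env.state()['force'])"
```

```text
side size [293.  210.3] slot [ 474.1 -237.3] plain [501.8  54.5] theta -5.43 overhang 46.7 overhang from plain 43.7
[517.23149521  60.18442005  63.95119062] [ 0.95878615  4.44448082 -0.58664916]
```

Call:
send_rows --grip '[1,1,1,1,1,1,1,1]' --pt "0 0.008 0" --pt "0.001 0.025 0" --pt "0.003 0.05 0" --pt "0.006 0.08 0.02" --pt "0.008 0.1 0.05" --pt "0.008 0.11 0.09" --pt "0.008 0.12 0.13" --pt "0.008 0.12 0.17" --yaw '[0,0,0,0,0,0,0,0]'

```text
time_s: 8.12
ee_pos: [524.6, 181.5, 235.2]
ee_rot: [-179.9, 0.1, 84.9]
force: [1.2, -0.1, -1.0]
gripper_width: 91.1
gripper_force: 0.0
```

Call:
send_rows --grip '[1,1,1,1,1,1,1,1]' --pt "-0.02 0.03 0.03" --pt "-0.05 0.05 0.05" --pt "-0.08 0.07 0.06" --pt "-0.1 0.09 0.07" --pt "-0.12 0.11 0.08" --pt "-0.14 0.13 0.08" --pt "-0.15 0.15 0.08" --pt "-0.15 0.15 0.08" --yaw '[0,0,0,0,0,0,0,0]'

```text
time_s: 8.78
ee_pos: [373.5, 332.5, 313.9]
ee_rot: [-180.0, 0.0, 85.0]
force: [0.6, 0.9, 0.0]
gripper_width: 91.2
gripper_force: 0.0
```

```bash
python3 -c "
from m import *
f=board('side');g=board('scene')
B=[cv2.cvtColor(x['frame'],cv2.COLOR_RGB2BGR) for x in(g,f)]
import pickle;pickle.dump((g,f),open('f1.pkl','wb'))
A=cv2.resize(B[0][130:280,190:350],(400,375),interpolation=cv2.INTER_CUBIC)
B=cv2.resize(B[1][120:270,200:360],(400,375),interpolation=cv2.INTER_CUBIC)
cv2.imwrite('pics/g.png',np.hstack([A,B]))"
```

```text
side size [293.7 210.2] slot [ 474.  -238.3] plain [501.4  54.1] theta -5.34 overhang 47.7 overhang from plain 44.1
scene size [287.2 212.4] slot [ 468.9 -239.9] plain [496.  46.] theta -5.42 overhang 49.9 overhang from plain 52.6
```

View pics/g.png

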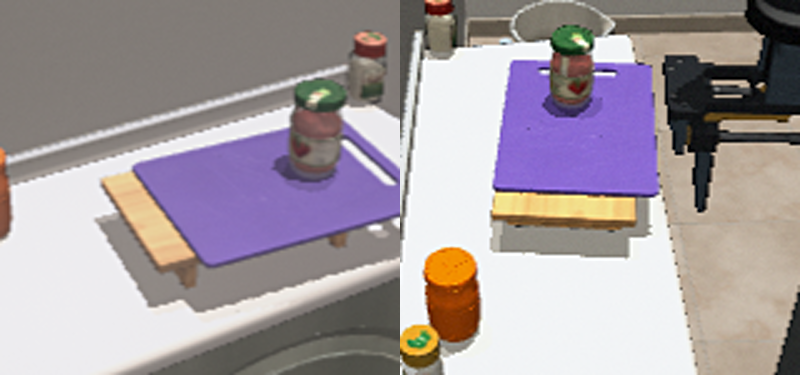

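Board square on the stand, jar upright, and overhang is about 48 mm from both views. One independent check: the bare strip at the stand's left end should be 280-(290-50)=40 mm wide.

```bash
python3 - <<'E'
from h import *
import pickle
g,f=pickle.load(open('f1.pkl','rb'))
n=np.array([np.sin(np.radians(-5.2)),-np.cos(np.radians(-5.2))])
for c,fr,P,s in(('scene',g,[[(160,218),(104,179)],[(187,264),(200,262)]],(190,130)),('side',f,[[(565-400,193),(565-400,220)]],(200,120))):
    for a,b in P:
        A=plane(fr,[np.array(a)/2.5+s],64 if c=='side' else 68)[0,:2];B=plane(fr,[np.array(b)/2.5+s],60)[0,:2]
        print(c,A.round(1),B.round(1),'strip',((A-B)@n).round(1),'overhang',((A-B)@n).round(1)+10)
E
```

```text
scene [494.4  56.1] [604.   70.6] strip 24.4 overhang 34.4
scene [410.1  70.8] [415.2  52. ] strip -18.3 overhang -8.3
side [515.8  44.8] [518.2  89.6] strip 44.9 overhang 54.9
```

```bash
python3 - <<'E'
from h import *
import pickle
t=np.radians(-5.2);n=np.array([np.sin(t),-np.cos(t)])
for c,fr in zip(('scene','side'),pickle.load(open('f1.pkl','rb'))):
    h=cv2.cvtColor(fr['frame'],cv2.COLOR_RGB2HSV)
    w=(h[...,0]>6)&(h[...,0]<28)&(h[...,1]>60)&(h[...,2]>150)
    b=masks(fr)[0]>0
    if c=='side':
        E=[];Q=[]
        for u in range(243,290):
            r=np.where(w[190:215,u])[0]
            if len(r): E.append((u,r.max()+190.5));Q.append((u,r.min()+189.5))
    else:
        E=[];Q=[]
        for v in range(206,231):
            r=np.where(w[v,228:275])[0]
            if len(r): E.append((r.min()+227.5,v));Q.append((r.max()+228.5,v))
    e=plane(fr,E,60)[:,:2];q=plane(fr,Q,60 if c=='side' else 62)[:,:2]
    o=np.array([510,-193.6])
    print(c,'left end along n',np.median((e-o)@n).round(1),'strip',(np.median((q-o)@n)-np.median((e-o)@n)).round(1),len(E), e[[0,-1]].round(0).tolist())
E
```

```text
scene left end along n -277.8 strip 40.7 25 [[582.0, 78.0], [460.0, 92.0]]
side left end along n -277.1 strip 42.3 47 [[589.0, 76.0], [447.0, 90.0]]
```

The strip measures 41-42 mm, so the overhang is about 50 mm. Handing in.

```bash
python3 -c "
from workcell import env
print(env.job_done())"
```

```text
the job is handed in; nothing more can be done
None
```

I pushed the board so its slotted end sticks out about 50 mm past the stand's right-hand end, square to it within about 0.2° by my measurements, with the jar still upright on it and the arm clear; the job is handed in, but the judge's verdict wasn't shown.

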